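# Twist the concentrator nozzle onto the leaning hot-air styler

## Task

Fit the flat concentrator nozzle to the hot-air styler that leans in its stand: line its notches up with the lugs, push it fully home, then twist it clockwise (looking onto the outlet) until it meets its stop and the rib on its collar faces the raised lock line on the styler. Feel it on without forcing it, let go of it, and leave the mug, pick tin and phone stand where they are.

Things in the scene. Friction and masses are not known exactly. Their poses are not given: they have to be found in the camera images.
- nozzle: Loose black plastic concentrator nozzle, 80 mm high, about 70 g, at the start upright on its round open collar. Origin: centre of the collar's open rim; z up the axis to the flat outlet; x along the blade's 60 mm width. Collar 51 mm diameter, z 0 to 27, with raised ribs at +x and -x; tapers to the blade from z 27 to 42. Alike after half a turn about z; its axes keep to one end.
- nozzle_grip (a point): Point on the nozzle's axis 64 mm above its rim, in the middle of the flat blade to grip: 17 mm thick along y, 60 mm wide along x, straight faces from 42 to 80 mm above the rim. Axes as the nozzle's.
- nozzle_notch (a point): Entry notch in the nozzle's rim, under the +x rib, 20 mm from its axis (its twin under the -x rib). Inside the rim is a 4 mm thick flange of 37 mm bore; each notch through it is about 11 mm wide. Behind the flange a lug can run 60 degrees, the nozzle turning clockwise seen from its outlet, to a firm stop; it cannot turn the other way.
- styler_seat (a point): Centre of the flat shoulder, 46 mm diameter, at the upper end of the grey styler, where the nozzle's rim rests when home; about 212 mm up. z out along the styler's axis, 30 degrees from vertical, leaning to the stand's -x; x towards the lock line. A spigot stands on it: 34 mm diameter to 12 mm up, tapering to 21 mm at 22 mm. Firm friction (2 N m) holds the styler from turning in its stand.
- styler_lug (a point): Middle of one of the two lugs on the spigot (its twin is across the axis): 8 mm wide, reaching 21.5 mm from the axis, 5.5 to 9 mm above the shoulder, 60 degrees counter-clockwise from the lock line seen onto the outlet; a raised dot on the styler's side is below it. Nozzle ribs over the lugs (4 degrees of play either way): it goes home; otherwise it stops on them 9 mm short. Axes as styler_seat.
- styler_line (a point): Raised lock line along the side of the styler just under the shoulder, 3 mm wide, 26 mm long, at the seat's +x, on the upper side. With the nozzle home and turned 60 degrees clockwise from entry to its stop, one of its ribs is in line with it. Axes as styler_seat.
- stand: Black plastic stand holding the styler, fixed. Base plate 165 x 110 x 12 mm, with a sleeve of 57 mm diameter leaning towards the robot. Origin: about the middle of the base plate's underside; the styler leans to its -x.
- mug: White ceramic mug, 82 mm diameter, 95 mm high, with pens to 160 mm height; handle at +y reaching 70 mm from the axis. Origin: centre of its underside. Bystander.
- tin: Open hinged metal tin of guitar picks, 60 x 100 mm, 22 mm high, its raised lid to 80 mm height at +x. Origin: centre of its underside. Bystander.
- phone_stand: Dark silicone phone stand, 90 x 75 mm, 93 mm high. Origin: centre of its underside. Bystander.
Things that resemble listed ones, but are neither listed nor needed, are in the scene too. Leave any purple look-alike of the nozzle alone.

How it is judged:
On the way, in this order (a step that is already met when the one before it is completed fails the run):
1. the nozzle is lifted off the dresser (height (world z) of nozzle above 0.06 m), for 0.1 s.
2. the nozzle is pushed home over the lugs, not yet turned to the lock line (distance between nozzle and styler_seat below 0.004 m and angle between the x axis of nozzle and the x axis of styler_seat, either way round above 0.5 rad), for 0.05 s.
At the end, for the whole second after the job is handed in: The nozzle sits fully home on the styler (rim within 3 mm of the shoulder, origin within 4 mm of the seat's centre, axes within 4.5 degrees), turned so that a collar rib faces the lock line within 8 degrees (either rib), let go of and at rest (z of nozzle in the frame of styler_seat below 0.003 m and distance between nozzle and styler_seat below 0.004 m and angle between the z axis of nozzle and the z axis of styler_seat, either way round below 0.08 rad and angle between the x axis of nozzle and the x axis of styler_seat, either way round below 0.14 rad and linear speed of nozzle below 0.01 m/s and angular speed of nozzle below 0.1 rad/s); the robot touches nothing.
It fails at once if the nozzle is forced against the styler with more than 80 N (contact force between nozzle and stand above 80 N).
It fails at once if a bystander (mug, tin or phone stand) is moved more than 15 mm (distance of any of mug, tin, phone_stand from where it was at the start of the episode above 0.015 m).
It also fails if it takes over 64 s, if anything falls off the work surface, if the arm or the gripper's body presses on something with over 40 N, if the wrist force passes 120 N, or if a joint passes its speed limit or range.

## Robot

A 7-joint arm with a two-finger parallel gripper is mounted at the origin on the work surface. World frame = base frame: x ahead of the robot, y to its left, z up, the work surface at z = 0. Lengths are in m, angles in rad, forces in N, time in s.
With the tool pointing down it reaches from about 0.425 to 0.875 m from the base axis. Payload 4.7 kg.
Tool frame: the origin (TCP) lies between the finger pads; the fingertips stand 14 mm ahead of it and the grasp point (between the pads) lies 5 mm behind it; z points along the fingers, y is the direction in which the jaws open and shut (so a half turn about z gives the same grasp; the last joint's range is limited). The gripper opens to 87 mm and grips with 3 to 60 N. Pads are 19 mm wide; open, the fingers measure 117 mm over their backs; the gripper's body (75 mm by 190 mm) begins 51 mm behind the grasp point.
Start: joints at [-1.103, 0.321, -0.07, 1.45, 0.023, 1.371, -0.057], TCP at [0.285, 0.584, 0.215] pointing down, gripper open.
Joint ranges: [-2.86, 2.86], [-0.3, 2.09], [-1.38, 1.24], [0.06, 2.45], [-1.56, 4.7], [0.09, 2.05], [-2.69, 2.69]. Speed limits (rad/s): [2.57, 2.57, 3.14, 3.14, 3.14, 3.14, 3.14].

## Interface

Orientations are given as a rotation vector (axis times angle).
In Python, from cell import arm gives the robot as it stands.
- The arm moves only by the tool step_arm, never from a script. Its argument "targets" is a list of rows, each an object with "grip": the opening, from 0 (shut) to 1 (fully open); "offset": the shift along the tool's x, y, z in mm, a list of three; "delta_rot": the turn, a rotation vector about the tool's x, y, z in rad, a list of three. A call has 1 to 8 rows; each row is the pose to reach, as a shift and turn from the pose commanded when the call began, along the tool's axes at that moment; what a row does not reach only later rows make up. A row lasts 1/8 s, in which the tool goes at most 62.5 mm and 10.7 degrees, less where a joint would pass 70% of its speed; a pose out of reach is approached as far as the arm can. A call with a gripper value outside its range is refused whole. The fingers move at their own pace and stop on an object; "squeeze" is the grip in N (left out, the last holds). Time passes only in rows, so rows that repeat a pose let the fingers close. It gives the time, the measured TCP pose, the force and the opening at its end, in the units of the state.
- arm.get_state(): the state, without advancing time (a new reading comes with each control period).
- arm.get_image(name): name is "scene" or "side" or "wrist"; returns the picture (480x640x3 uint8, red, green, blue); there is no depth.
- arm.camera_info(name): a dict with "fx", "fy", "cx", "cy" (pixels), "cam_to_world" (4x4, takes a point from camera to world coordinates). Camera axes: x right, y up, looking along -z (the intrinsics and any distortion apply to the point x, -y, -z); pixel columns grow to the right and rows downward; lengths in m; the calibration is good to about 2 mm. The wrist camera is an equidistant fisheye: a pixel r from the principal point sees the ray r / f radians off the axis. A picture is of the moment at which its call begins: read the wrist's pose just before it. camera_info takes no time and is no camera call; for the wrist camera it gives the pose at the moment of the call.
- arm.job_done(): hands the job in, once; it reports no verdict.
The state is a dict: "t": time; "q": joint angles; "dq": joint speeds; "joint_torque": joint torques, N m; "ee_pos": TCP position; "tool_rot": TCP orientation; "contact_force": force on the tool from outside, world axes, zero at the start; "moment": the same for the moment, N m; "width": opening from 0.0 (shut) to 1.0 (fully open).
Only numpy, scipy, OpenCV 4.12 (cv2) and the standard library are available. Lean on these libraries where they do the work, as an engineer would, in place of code of your own. Each camera call takes 0.05 s, during which the arm holds its last target. There are 200 camera calls.

## Working session

There is one attempt and no reset: what is moved stays moved. The work goes in short steps, Python scripts to look and compute and a tool call to move; the robot and the scene stay as the last step left them, time stands still between calls to the robot, and variables do not carry over. Pictures are saved under pics/ and viewed, about 8 in all and at most 12, crops included, and the job is handed in when it is done.

Besides the shell and the picture viewer there is one more tool, called after "Request:" as name([rows], argument=value, ...), one row to a line, values as JSON. step_arm: Moves the arm, as the interface text tells. Its arguments: {"type":"object","properties":{"targets":{"type":"array"},"squeeze":{"type":"number"}},"required":["targets"]}

```bash
mkdir -p pics; ls
cat > h.py <<'E'
import numpy as np, cv2
from scipy.spatial.transform import Rotation as R
from cell import arm
def grab(n,f):
    ci=arm.camera_info(n); im=arm.get_image(n); cv2.imwrite('pics/'+f,im[:,:,::-1]); np.save('pics/'+f+'.npy',np.array(ci['cam_to_world'])); return im,ci
def ray(ci,u,v):
    x=(u-ci['cx'])/ci['fx']; y=(v-ci['cy'])/ci['fy']
    T=np.array(ci['cam_to_world'])
    if ci.get('fish'):
        r=np.hypot(x,y); s=np.sin(r)/max(r,1e-9); d=np.array([x*s,-y*s,-np.cos(r)])
    else: d=np.array([x,-y,-1.])
    d=T[:3,:3]@d; return T[:3,3],d/np.linalg.norm(d)
def onplane(ci,u,v,z):
    o,d=ray(ci,u,v); return o+d*(z-o[2])/d[2]
def proj(ci,p):
    T=np.array(ci['cam_to_world']); c=T[:3,:3].T@(np.asarray(p)-T[:3,3]); x,y,z=c[0],-c[1],-c[2]
    if ci.get('fish'):
        r=np.hypot(x,y); th=np.arctan2(r,z); x,y,z=x/r*th,y/r*th,1
    return ci['cx']+ci['fx']*x/z, ci['cy']+ci['fy']*y/z
def tri(rs):
    A=0;b=0
    for o,d in rs:
        P=np.eye(3)-np.outer(d,d);A=A+P;b=b+P@o
    p=np.linalg.solve(A,b); return p,[float(np.linalg.norm((np.eye(3)-np.outer(d,d))@(p-o))) for o,d in rs]
E
python3 - <<'E'
from h import *
ims=[]
for n in('scene','side'):
    im,ci=grab(n,n+'0.png'); print(n,ci); ims.append(im)
im,ci=grab('wrist','wrist0.png');print(ci)
print(arm.get_state())
E
```

```text
pics
scene {'fx': 569.9986696190396, 'fy': 569.9986696190396, 'cx': 314.7227603655999, 'cy': 233.27728346507317, 'cam_to_world': array([[-0.77659053, -0.49224225,  0.39319806,  1.01734632],
       [ 0.62998707, -0.61155206,  0.47866519,  0.54742773],
       [ 0.00484185,  0.61943655,  0.78503179,  1.03465697],
       [ 0.        ,  0.        ,  0.        ,  1.        ]])}
side {'fx': 487.40738183453277, 'fy': 487.40738183453277, 'cx': 319.69923338973393, 'cy': 253.3093868655022, 'cam_to_world': array([[ 0.90689262,  0.28623896, -0.30921359,  0.21539411],
       [-0.42127955,  0.60144836, -0.67881029, -0.83835355],
       [-0.00832595,  0.7458734 ,  0.6660357 ,  0.96755303],
       [ 0.        ,  0.        ,  0.        ,  1.        ]])}
{'fx': 371.64829954431775, 'fy': 371.64829954431775, 'cx': 315.3982918119745, 'cy': 245.20046416006767, 'cam_to_world': array([[ 0.43802427, -0.87210004, -0.21811983,  0.22600307],
       [ 0.89895715,  0.42404638,  0.10982122,  0.61296805],
       [-0.00328216, -0.24418474,  0.96972318,  0.38441642],
       [ 0.        ,  0.        ,  0.        ,  1.        ]])}
{'t': 0.15, 'q': array([-1.10288143,  0.32161291, -0.07008082,  1.45142152,  0.02259603,
        1.37081397, -0.05690627]), 'dq': array([-0.00013269, -0.00137873, -0.00021301, -0.00454396,  0.00036648,
       -0.00089704,  0.00017808]), 'joint_torque': array([-7.96773361e-05, -4.91797256e+01, -4.04739473e-01, -3.12871957e+01,
       -6.39895722e-02,  4.05016704e-02,  1.46535790e-04]), 'ee_pos': array([0.28480657, 0.58378535, 0.21462518]), 'tool_rot': array([-7.06672264e-01, -3.06082833e+00,  2.27545746e-03]), 'contact_force': array([-1.03999528, -0.53510648, -0.40966233]), 'moment': array([-0.02995169,  0.02615498, -0.04779148]), 'width': 0.99737968389783}
```

View pics/scene0.png

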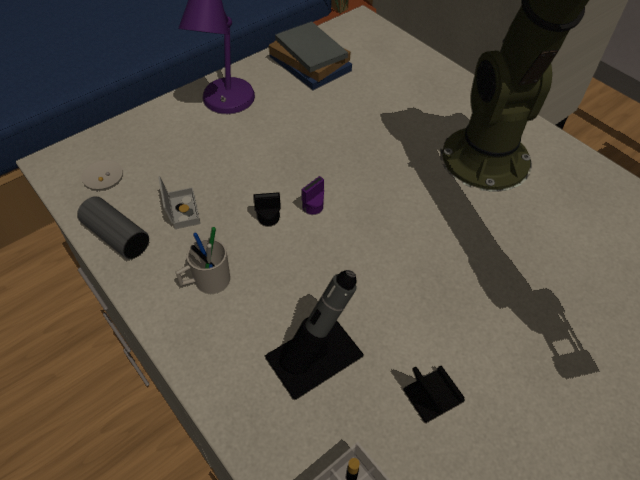

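View pics/side0.png

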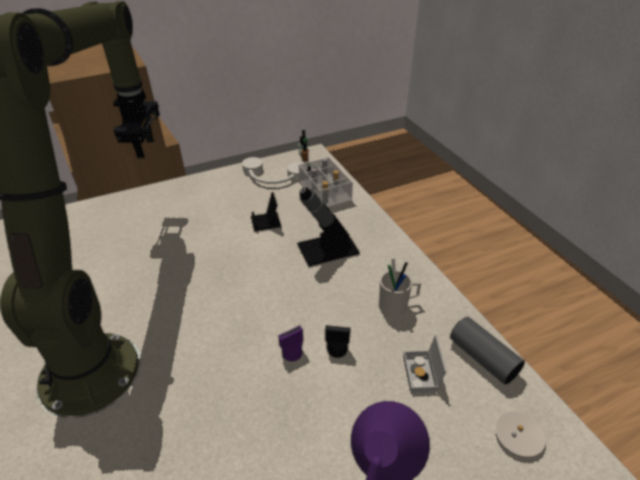

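The scene view shows the black nozzle at (267,207) and the purple look-alike at (314,196). In the side view they are at (337,340) and (291,344). The styler's spigot tip is at scene (347,278) and side (305,195). The black one fits the description, and I'll confirm it in an enlarged crop.

Run:
```python
import cv2,numpy as np
s=cv2.imread('pics/scene0.png');d=cv2.imread('pics/side0.png')
def c(i,x,y,w,h,k): 
    o=cv2.resize(i[y:y+h,x:x+w],None,fx=k,fy=k,interpolation=cv2.INTER_CUBIC)
    return np.clip(255*(o/255.)**.5,0,255).astype('uint8')
a=np.hstack([c(s,240,180,50,50,8)[:300*2][:400],c(d,312,315,50,50,8)])
b=np.hstack([c(s,295,260,80,40,5),c(d,285,180,80,40,5)])
cv2.imwrite('pics/crop1.png',np.vstack([a,b]))
```

```text
(no output)
```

View pics/crop1.png

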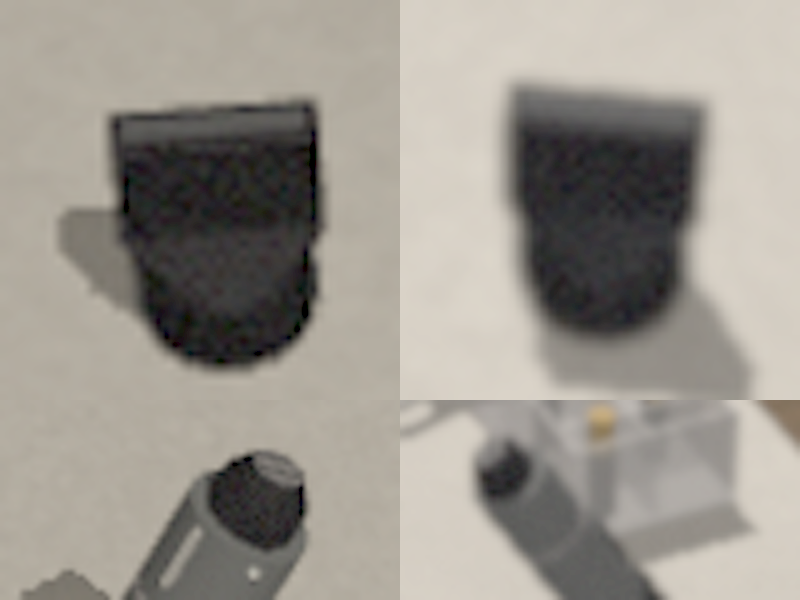

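The crop confirms the nozzle. It is black, with a flat blade over a round collar, and its top edge corners are at about scene (254,195) and (279.5,192.5). On the styler, the lock line runs (335,286) to (327,297), the dot is at (346,294.5) and the tip is at (351.4,273.4).

Run:
```python
from h import *
S=arm.camera_info('scene');D=arm.camera_info('side')
q=[(253.75,194.75),(279.5,192.5),(279.7,197.2),(255.3,198.5)]
w=[(350.2,327.9),(325.75,325.6),(326.4,331),(349.1,332.2)]
# scene far edge vs side far edge are opposite edges
P=np.array([onplane(S,*p,.08) for p in q]);W=np.array([onplane(D,*p,.08) for p in w])
print('scene top',P.mean(0),'side',W.mean(0))
for A in(P,W):
  for i,j in((0,1),(3,2)):
    e=A[j]-A[i];print(np.linalg.norm(e),np.degrees(np.arctan2(e[1],e[0])))
print('tip',tri([ray(S,351.4,273.4),ray(D,304.4,190)]))
im=cv2.imread('pics/scene0.png');g=im.max(2)
m=(g[300:410,250:380]<45).astype('uint8');n,l,st,c=cv2.connectedComponentsWithStats(m);k=1+st[1:,4].argmax()
cs=cv2.findContours((l==k).astype('uint8'),0,2)[0][0][:,0]+[250,300]
hull=cv2.convexHull(cs.astype(np.int32));ap=cv2.approxPolyDP(hull,5,True)[:,0];print(ap)
for p in ap:print(p,onplane(S,*p,.012))
```

```text
scene top [ 0.55489463 -0.18540284  0.08      ] side [ 0.55391266 -0.1922958   0.08      ]
0.05814159660317823 147.96025514070797
0.05464006262469801 145.29649275338812
0.05742562556531904 147.77814956482686
0.05260797580463343 150.84092285924987
tip (array([0.62440146, 0.16232443, 0.23050281]), [0.003872148087261235, 0.0038721480872612106])
[[321 300]
 [341 311]
 [362 356]
 [293 398]
 [265 355]]
[321 300] [0.60693062 0.07021253 0.012     ]
[341 311] [0.59161303 0.11657151 0.012     ]
[362 356] [0.62562834 0.21908133 0.012     ]
[293 398] [0.78258277 0.20173298 0.012     ]
[265 355] [0.77182004 0.09832624 0.012     ]
```

```bash
cat >> h.py <<'E'
def go(pos,rot):
    s=arm.get_state(); Rc=R.from_rotvec(s['tool_rot'])
    print('now',np.round(s['ee_pos'],4),'offset mm',np.round(1000*Rc.inv().apply(np.array(pos)-s['ee_pos']),1),'drot',np.round((Rc.inv()*rot).as_rotvec(),4))
def down(yaw): # tool x at yaw deg, z down
    a=np.radians(yaw); x=np.array([np.cos(a),np.sin(a),0]); z=np.array([0,0,-1.]); return R.from_matrix(np.c_[x,np.cross(z,x),z])
E
python3 - <<'E'
from h import *
S=arm.camera_info('scene');D=arm.camera_info('side')
b=np.radians(174);z=np.array([.5*np.cos(b),.5*np.sin(b),.866]);tip=np.array([.6244,.1623,.2305]);seat=tip-.022*z
up=np.array([0,0,1])-z*z[2];up/=np.linalg.norm(up);l=np.cross(z,up)
print('seat',seat,proj(S,seat),proj(S,tip),'up',up)
for a in range(-90,100,15):
    r=.0235*(np.cos(np.radians(a))*up+np.sin(np.radians(a))*l)
    print(a,np.round(proj(S,seat+r-.002*z),1),np.round(proj(S,seat+r-.028*z),1),'dot',np.round(proj(S,seat+r-.012*z),1))
print('mug',onplane(S,213,290,0),'purple',onplane(S,315,183,.08),onplane(S,313,210,0),'tin',onplane(S,182,207,.0),'phone',onplane(S,434,392,0))
go([.554,-.189,.30],down(148))
go([.36,.30,.40],down(148))
E
```

```text
seat [0.63533974 0.16115019 0.211448  ] (np.float64(343.3734926230113), np.float64(283.02975846104476)) (np.float64(349.1757857371009), np.float64(273.919761889266)) up [ 0.86123701 -0.09051966  0.500077  ]
-90 [335.2 274.3] [328.7 284.8] dot [332.6 278.4]
-75 [333. 275.] [326.5 285.6] dot [330.5 279.1]
-60 [331.4 276.4] [324.9 286.9] dot [328.9 280.4]
-45 [330.7 278.2] [324.1 288.8] dot [328.1 282.3]
-30 [330.7 280.4] [324.2 291. ] dot [328.2 284.5]
-15 [331.6 282.9] [325.  293.5] dot [329.1 287. ]
0 [333.3 285.5] [326.6 296.1] dot [330.7 289.6]
15 [335.6 288. ] [328.9 298.6] dot [333.  292.1]
30 [338.5 290.2] [331.8 300.8] dot [335.9 294.3]
45 [341.7 292. ] [334.9 302.6] dot [339.  296.1]
60 [344.9 293.2] [338.1 303.7] dot [342.3 297.3]
75 [348.  293.7] [341.2 304.2] dot [345.4 297.8]
90 [350.7 293.6] [343.9 304.1] dot [348.1 297.7]
mug [ 0.76632762 -0.09987288  0.        ] purple [ 0.44617337 -0.14831587  0.08      ] [ 0.45769503 -0.14104076  0.        ] tin [ 0.69632037 -0.34512315  0.        ] phone [0.56450678 0.35646275 0.        ]
now [0.2848 0.5838 0.2146] offset mm [-580.7 -576.7  -84.5] drot [-0.0015  0.0002  0.1047]
now [0.2848 0.5838 0.2146] offset mm [-192.  -222.4 -185. ] drot [-0.0015  0.0002  0.1047]
```

Request:
step_arm([
  {"grip": 0.6, "offset": [-60, -30, -60], "delta_rot": [0, 0, 0.17]},
  {"grip": 0.6, "offset": [-110, -60, -100], "delta_rot": [0, 0, 0.34]},
  {"grip": 0.6, "offset": [-160, -90, -130], "delta_rot": [0, 0, 0.51]},
  {"grip": 0.6, "offset": [-210, -125, -160], "delta_rot": [0, 0, 0.68]},
  {"grip": 0.6, "offset": [-260, -155, -190], "delta_rot": [0, 0, 0.85]},
  {"grip": 0.6, "offset": [-305, -185, -215], "delta_rot": [0, 0, 1.02]},
  {"grip": 0.6, "offset": [-345, -215, -215], "delta_rot": [0, 0, 1.19]},
  {"grip": 0.6, "offset": [-379, -242, -215], "delta_rot": [0, 0, 1.36]},
])

```text
t: 1.15
ee_pos: [0.5162, 0.2073, 0.4306]
tool_rot: [2.479, 1.929, 0.003]
contact_force: [0.4, 1.0, -0.0]
width: 0.6
```

Run:
```python
from h import *
im,ci=grab('wrist','w1.png'); ci['fish']=1
s=arm.get_state();print(s['t'],s['ee_pos'],s['q'],R.from_rotvec(s['tool_rot']).as_matrix()[:,0])
print(ci['cam_to_world'])
print('seat',proj(ci,[.6353,.1612,.2114]),'tip',proj(ci,[.6244,.1623,.2305]),'nozzle',proj(ci,[.554,-.189,.08]))
go([.56,-.189,.25],down(-32))
```

```text
1.2 [0.52052392 0.19613684 0.43123285] [-0.71839978  0.10253428  0.34370082  1.29422546 -0.02830582  1.74797051
 -0.65010536] [ 0.26545193  0.96411719 -0.00364833]
[[ 9.69482754e-01  2.37918025e-01  5.91456099e-02  5.32952664e-01]
 [-2.45158098e-01  9.40019448e-01  2.37193897e-01  2.71316489e-01]
 [ 8.34679893e-04 -2.44455417e-01  9.69660174e-01  6.00588443e-01]
 [ 0.00000000e+00  0.00000000e+00  0.00000000e+00  1.00000000e+00]]
seat (np.float64(429.34911781879964), np.float64(230.73850016301677)) tip (np.float64(424.8459663874422), np.float64(235.92767079502275)) nozzle (np.float64(389.34890820285665), np.float64(412.4753953832184))
now [0.5205 0.1961 0.4312] offset mm [-360.2  139.2  183.4] drot [ 0.0077 -0.0032  1.8606]
```

View pics/w1.png

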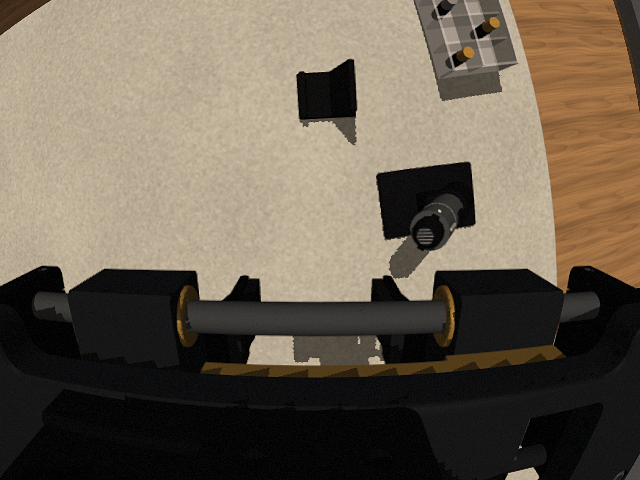

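The fisheye view shows the styler tip at about (426,236), as predicted. I'll enlarge it to read the line and the dot.

Run:
```python
from h import *
im=cv2.imread('pics/w1.png')[185:260,395:475]
o=cv2.resize(im,None,fx=8,fy=8,interpolation=cv2.INTER_CUBIC);o=np.clip(255*(o/255.)**.5,0,255).astype('uint8')
cv2.imwrite('pics/crop2.png',o)
```

```text
(no output)
```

View pics/crop2.png

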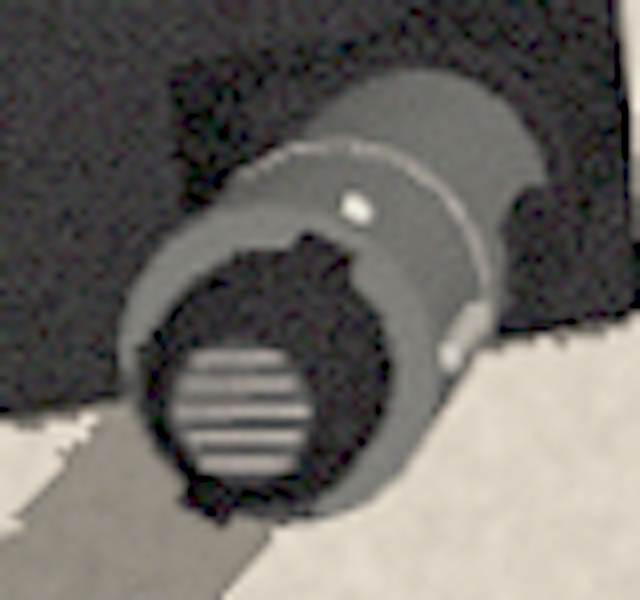

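The two lugs are at (328,258) and (207,500) in the crop. The dot is at (357,207), the line runs (450,360) to (485,308), and the tip centre is at (243,410). I'll solve for the seat pose and lug angle from these points.

Run:
```python
from h import *
from scipy.optimize import least_squares
S=arm.camera_info('scene');D=arm.camera_info('side');W=arm.camera_info('wrist');W['cam_to_world']=np.load('pics/w1.png.npy');W['fish']=1
c=lambda x,y:np.array([395+(x+.5)/8-.5,185+(y+.5)/8-.5])
def fr(p):
    b=p[3];z=np.array([.5*np.cos(b),.5*np.sin(b),np.sqrt(.75)]);u=np.array([0,0,1])-z*z[2];u/=np.linalg.norm(u)
    l=np.cross(z,u);x=np.cos(p[4])*u+np.sin(p[4])*l
    return p[:3],np.c_[x,np.cross(z,x),z]
def pt(p,r,a,h):
    s,M=fr(p);a=np.radians(a);return s+M@np.array([r*np.cos(a),r*np.sin(a),h])
def f(p,sep=0):
    hd,h1,h2=p[5:]
    o=[(W,pt(p,0,0,.022),c(243,410),1),(W,pt(p,.0215,60,.0085),c(330,250),1),(W,pt(p,.0215,240,.0085),c(205,510),1),
    (W,pt(p,.0235,60,hd),c(357,207),1),(W,pt(p,.0235,0,h1),c(450,362),1),(W,pt(p,.0235,0,h2),c(486,308),.5),
    (S,pt(p,0,0,.022),(351.4,273.4),1),(S,pt(p,.0235,60,hd),(345.8,294.6),1),(S,pt(p,.0235,0,h1),(335,286),1),(S,pt(p,.0235,0,h2),(327,297),.5),(D,pt(p,0,0,.022),(304.4,190),.5)]
    r=[np.array(proj(ci,P))-q for ci,P,q,w in o]
    if sep:return np.round(r,1)
    return np.r_[np.concatenate([w*x for x,(_,_,_,w) in zip(r,o)]),(p[2]-.212)/.001,(p[3]-np.radians(174))/.02]
r=least_squares(f,[.635,.161,.212,np.radians(174),0,-.012,-.003,-.028],x_scale=.01)
p=r.x;print(np.round(p,4),np.degrees(p[3:5]));print(f(p,1).tolist())
s,M=fr(p);np.savez('seat.npz',s=s,M=M);print(M)
```

```text
[ 6.3510e-01  1.6220e-01  2.1260e-01  3.0403e+00  1.6900e-02 -4.8000e-03
 -1.3000e-03 -3.0200e-02] [174.19883749   0.96851766]
[[-0.1, -0.5], [-0.1, -1.0], [-0.4, 0.4], [-0.3, 0.3], [-0.6, -0.6], [-1.0, 0.1], [-1.7, 0.4], [-0.8, -0.3], [-0.9, -0.6], [-0.3, 0.2], [-1.7, -0.8]]
[[ 0.8631756   0.08649857 -0.49743933]
 [-0.07070585  0.99621613  0.05053824]
 [ 0.49992857 -0.00845151  0.8660254 ]]
```

Request:
step_arm([
  {"grip": 0.6, "offset": [-60, 20, 0], "delta_rot": [0, 0, 0.18]},
  {"grip": 0.6, "offset": [-110, 40, 0], "delta_rot": [0, 0, 0.36]},
  {"grip": 0.6, "offset": [-160, 60, 10], "delta_rot": [0, 0, 0.54]},
  {"grip": 0.6, "offset": [-210, 40, 20], "delta_rot": [0, 0, 0.72]},
  {"grip": 0.6, "offset": [-260, 20, 40], "delta_rot": [0, 0, 0.9]},
  {"grip": 0.6, "offset": [-310, 0, 60], "delta_rot": [0, 0, 1.08]},
  {"grip": 0.6, "offset": [-350, -10, 80], "delta_rot": [0, 0, 1.26]},
  {"grip": 0.6, "offset": [-390, -20, 100], "delta_rot": [0, 0, 1.44]},
])

```text
t: 2.2
ee_pos: [0.4011, -0.1658, 0.3289]
tool_rot: [-3.135, 0.184, -0.001]
contact_force: [0.4, -0.0, -0.1]
width: 0.6
```

Run:
```python
from h import *
im,ci=grab('wrist','w2.png'); ci['fish']=1
s=arm.get_state();print(s['t'],s['ee_pos'],s['q'])
u,v=map(int,proj(ci,[.554,-.189,.05]));print(u,v)
x0=u-50;y0=v-50;print(x0,y0)
o=cv2.resize(im[max(y0,0):y0+100,x0:x0+100,::-1],None,fx=6,fy=6,interpolation=cv2.INTER_CUBIC);o=np.clip(255*(o/255.)**.5,0,255).astype('uint8')
cv2.imwrite('pics/crop3.png',o)
```

```text
2.25 [ 0.39713751 -0.17137634  0.32676012] [-0.36876635 -0.24789564  0.58805953  1.77640392  0.13795218  1.57661267
 -1.49674343]
319 81
269 31
```

View pics/crop3.png

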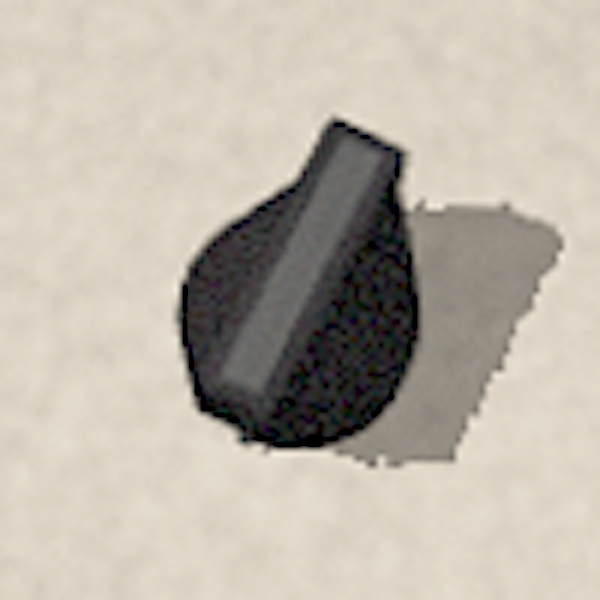

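The crop shows the nozzle's outlet slot from (366,146) to (241,382), centred at (303.5,264).

Run:
```python
from h import *
W=arm.camera_info('wrist');W['cam_to_world']=np.load('pics/w2.png.npy');W['fish']=1
c=lambda x,y:onplane(W,269+(x+.5)/6-.5,31+(y+.5)/6-.5,.08)
print(c(303.5,264),c(304.5,263))
for a,b in(((241,382),(366.5,146)),((208,378),(336,118)),((270,400),(404,155))):
    e=c(*b)-c(*a);print(np.linalg.norm(e),np.degrees(np.arctan2(e[1],e[0])))
p=c(304,263.5)
go([p[0],p[1],.18],down(-32)); go([p[0],p[1],.069],down(-32))
```

```text
[ 0.55681763 -0.18880037  0.08      ] [ 0.55699189 -0.18900779  0.08      ]
0.052069798603170674 -33.33649905819097
0.05657812087121131 -31.556675967829637
0.05439400302867668 -34.02461436828921
now [ 0.3971 -0.1714  0.3268] offset mm [161.3  -3.7 146.1] drot [0.002  0.0037 0.4272]
now [ 0.3971 -0.1714  0.3268] offset mm [161.7  -3.8 257.1] drot [0.002  0.0037 0.4272]
```

Request:
step_arm([
  {"grip": 0.6, "offset": [50, -1, 30], "delta_rot": [0, 0, 0.15]},
  {"grip": 0.6, "offset": [100, -2, 70], "delta_rot": [0, 0, 0.3]},
  {"grip": 0.6, "offset": [145, -3, 110], "delta_rot": [0.001, 0.002, 0.437]},
  {"grip": 0.6, "offset": [161, -3.7, 145], "delta_rot": [0.002, 0.0037, 0.437]},
  {"grip": 0.6, "offset": [161, -3.7, 165], "delta_rot": [0.002, 0.0037, 0.437]},
  {"grip": 0.6, "offset": [161, -3.7, 165], "delta_rot": [0.002, 0.0037, 0.437]},
])

```text
t: 3.0
ee_pos: [0.5609, -0.1788, 0.1634]
tool_rot: [-3.023, 0.851, -0.001]
contact_force: [0.3, -0.3, 0.3]
width: 0.598
```

Run:
```python
from h import *
go([.5563,-.189,.060],down(-32.6))
```

```text
now [ 0.5609 -0.1788  0.1634] offset mm [  1.4  11.2 103.4] drot [-0.0015  0.      0.02  ]
```

Request:
step_arm([
  {"grip": 0.6, "offset": [0, 0, 0], "delta_rot": [0, 0, 0]},
  {"grip": 0.6, "offset": [0, 0, 0], "delta_rot": [0, 0, 0]},
])

```text
t: 3.25
ee_pos: [0.5631, -0.1795, 0.1667]
tool_rot: [-3.021, 0.851, -0.011]
contact_force: [0.3, -0.5, -0.3]
width: 0.6
```

Run:
```python
from h import *
go([.5563,-.189,.060],down(-32.6))
```

```text
now [ 0.5631 -0.1795  0.1667] offset mm [ -1.5  12.2 106.6] drot [-0.0049 -0.0059  0.0197]
```

Request:
step_arm([
  {"grip": 0.6, "offset": [-1, 6, 20], "delta_rot": [-0.004, -0.005, 0.02]},
  {"grip": 0.6, "offset": [-1, 12, 40], "delta_rot": [-0.004, -0.005, 0.02]},
  {"grip": 0.6, "offset": [-1, 12, 55], "delta_rot": [-0.004, -0.005, 0.02]},
  {"grip": 0.6, "offset": [-1, 12, 55], "delta_rot": [-0.004, -0.005, 0.02]},
  {"grip": 0.6, "offset": [-1, 12, 55], "delta_rot": [-0.004, -0.005, 0.02]},
])

```text
t: 3.88
ee_pos: [0.556, -0.1889, 0.11]
tool_rot: [3.015, -0.882, -0.002]
contact_force: [0.7, -0.8, 0.7]
width: 0.597
```

Run:
```python
from h import *
go([.5563,-.189,.060],down(-32.6))
```

```text
now [ 0.556  -0.1889  0.11  ] offset mm [ 0.3 -0.1 50. ] drot [ 0.001   0.0012 -0.0001]
```

Request:
step_arm([
  {"grip": 0.6, "offset": [0, 0, 20], "delta_rot": [0, 0, 0]},
  {"grip": 0.6, "offset": [0, 0, 40], "delta_rot": [0, 0, 0]},
  {"grip": 0.6, "offset": [0, 0, 50], "delta_rot": [0, 0, 0]},
  {"grip": 0.6, "offset": [0, 0, 50], "delta_rot": [0, 0, 0]},
  {"grip": 0.1, "offset": [0, 0, 50], "delta_rot": [0, 0, 0]},
  {"grip": 0.1, "offset": [0, 0, 50], "delta_rot": [0, 0, 0]},
  {"grip": 0.1, "offset": [0, 0, 50], "delta_rot": [0, 0, 0]},
  {"grip": 0.1, "offset": [0, 0, 50], "delta_rot": [0, 0, 0]},
], squeeze=35)

```text
t: 4.88
ee_pos: [0.5557, -0.1889, 0.0599]
tool_rot: [3.015, -0.882, -0.003]
contact_force: [-1.3, 0.2, -0.8]
width: 0.233
```

Run:
```python
from h import *
s=arm.get_state();print(s)
```

```text
{'t': 4.875, 'q': array([-0.26153204,  0.36353836,  0.65028789,  1.80675864, -0.24922045,
        1.05597906, -1.65839709]), 'dq': array([ 0.00027583,  0.00142466, -0.00015671,  0.00186249,  0.00075242,
        0.00085953, -0.00142848]), 'joint_torque': array([ 5.89157207e-03, -4.00695777e+01,  6.99858963e+00, -2.70216662e+01,
       -1.07095725e-02, -7.23363133e-02, -2.37998602e-04]), 'ee_pos': array([ 0.55567919, -0.18891466,  0.05992096]), 'tool_rot': array([ 3.01477901e+00, -8.81809102e-01, -2.53822939e-03]), 'contact_force': array([-1.34355702,  0.23211883, -0.78971928]), 'moment': array([ 0.02434216,  0.14909319, -0.01753579]), 'width': 0.23336779856717083}
```

Request:
step_arm([
  {"grip": 0.1, "offset": [0, 0, 0], "delta_rot": [0, 0, 0]},
  {"grip": 0.1, "offset": [0, 0, 0], "delta_rot": [0, 0, 0]},
  {"grip": 0.1, "offset": [0, 0, -20], "delta_rot": [0, 0, 0]},
  {"grip": 0.1, "offset": [0, 0, -50], "delta_rot": [0, 0, 0]},
  {"grip": 0.1, "offset": [0, 0, -100], "delta_rot": [0, 0, 0]},
  {"grip": 0.1, "offset": [0, 0, -150], "delta_rot": [0, 0, 0]},
  {"grip": 0.1, "offset": [0, 0, -190], "delta_rot": [0, 0, 0]},
  {"grip": 0.1, "offset": [0, 0, -190], "delta_rot": [0, 0, 0]},
])

```text
t: 5.88
ee_pos: [0.5578, -0.1902, 0.2547]
tool_rot: [-3.014, 0.883, -0.009]
contact_force: [-0.8, 0.6, -1.0]
width: 0.189
```

Run:
```python
from h import *
a,ca=grab('scene','s2.png');b,cb=grab('side','d2.png')
s=arm.get_state();print(s['t'],s['ee_pos'],s['width'])
o=[]
for im,ci in((a,ca),(b,cb)):
    u,v=map(int,proj(ci,s['ee_pos']-[0,0,.03]));print(u-50,v-50)
    x=cv2.resize(im[v-50:v+50,u-50:u+50,::-1],None,fx=4,fy=4,interpolation=cv2.INTER_CUBIC);o.append(np.clip(255*(x/255.)**.5,0,255).astype('uint8'))
cv2.imwrite('pics/crop4.png',np.hstack(o))
```

```text
5.975 [ 0.55578161 -0.18901501  0.25029805] 0.19031842978521207
211 99
289 235
```

View pics/crop4.png

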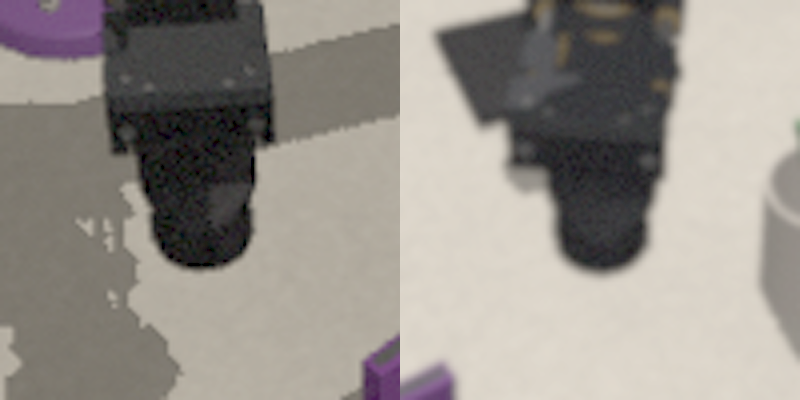

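The nozzle is in the fingers and upright at 16.5 mm wide, as it should be. The collar centre is at scene column 261.6 and side column 339.4.

```bash
cat >> h.py <<'E'
def tgt(h,ang,xo=0.,dx=0,dy=0):
    d=np.load('seat.npz');s,M=d['s'],d['M'];a=np.radians(ang)
    x=M@[np.cos(a),np.sin(a),0];z=-M[:,2];Rt=R.from_matrix(np.c_[x,np.cross(z,x),z])
    return s+M@[dx,dy,h+.060]-xo*x,Rt
E
python3 - <<'E'
from h import *
s=arm.get_state();e=s['ee_pos'];x=R.from_rotvec(s['tool_rot']).as_matrix()[:,0];print(x,s['q'])
for n,u in(('scene',261.6),('side',339.4)):
    ci=arm.camera_info(n)
    f=lambda k:proj(ci,e-[0,0,.050]+k*x)[0]
    print(n,f(0),u,'mm/px',1/(f(.001)-f(0)),'xoff mm',(u-f(0))/(f(.001)-f(0)))
for h in(.12,.06): go(*tgt(h,60))
p,r=tgt(.06,60);print(p,R.from_rotvec(s['tool_rot']).as_matrix().round(3),r.as_matrix().round(3))
E
```

```text
[ 0.84220361 -0.53915838 -0.00114912] [-0.31893999  0.19769619  0.69862405  1.58327398 -0.12805595  1.40867656
 -1.74928333]
scene 262.2085778139753 261.6 mm/px -2.0850714522256775 xoff mm 1.2689282263777513
side 338.84878406663114 339.4 mm/px 2.1792871939772986 xoff mm 1.201257824706951
now [ 0.5558 -0.189   0.2503] offset mm [-203.  -297.9 -118.1] drot [-0.17    0.5533 -1.494 ]
now [ 0.5558 -0.189   0.2503] offset mm [-176.1 -311.4  -66.2] drot [-0.17    0.5533 -1.494 ]
[0.57541837 0.16821935 0.31655482] [[ 0.842 -0.539 -0.001]
 [-0.539 -0.842  0.   ]
 [-0.001  0.001 -1.   ]] [[ 0.506  0.704  0.497]
 [ 0.827 -0.559 -0.051]
 [ 0.243  0.437 -0.866]]
```

Request:
step_arm([
  {"grip": 0.1, "offset": [-10, -15, -40], "delta_rot": [-0.02, 0.06, -0.17]},
  {"grip": 0.1, "offset": [-35, -50, -80], "delta_rot": [-0.04, 0.12, -0.34]},
  {"grip": 0.1, "offset": [-65, -100, -105], "delta_rot": [-0.06, 0.18, -0.5]},
  {"grip": 0.1, "offset": [-95, -145, -110], "delta_rot": [-0.08, 0.24, -0.66]},
  {"grip": 0.1, "offset": [-120, -190, -110], "delta_rot": [-0.095, 0.31, -0.83]},
  {"grip": 0.1, "offset": [-145, -230, -110], "delta_rot": [-0.11, 0.37, -1.0]},
  {"grip": 0.1, "offset": [-170, -265, -105], "delta_rot": [-0.13, 0.43, -1.16]},
  {"grip": 0.1, "offset": [-194, -300, -101], "delta_rot": [-0.15, 0.49, -1.32]},
])

```text
t: 6.98
ee_pos: [0.5532, 0.1698, 0.3485]
tool_rot: [2.611, 1.081, 0.566]
contact_force: [-0.2, 0.1, -1.4]
width: 0.188
```

Request:
step_arm([
  {"grip": 0.1, "offset": [0, 0, 0], "delta_rot": [0, 0, 0]},
  {"grip": 0.1, "offset": [0, 0, 0], "delta_rot": [0, 0, 0]},
  {"grip": 0.1, "offset": [0, 0, 0], "delta_rot": [0, 0, 0]},
])

```text
t: 7.35
ee_pos: [0.5548, 0.1667, 0.3503]
tool_rot: [2.617, 1.068, 0.567]
contact_force: [0.0, -0.1, -0.5]
width: 0.191
```

Run:
```python
from h import *
s=arm.get_state();print(s['q'],s['dq'],s['contact_force'],s['moment'])
go(*tgt(.06,60,.0011));go(*tgt(.03,60,.0011))
```

```text
[-0.80260746 -0.18160002  0.22794897  1.7952704   0.39098046  1.1959726
 -1.4510992 ] [ 0.00290304 -0.00146972 -0.00169396 -0.00717868 -0.00137217 -0.00043052
  0.00124725] [ 0.03736696 -0.09961771 -0.50424382] [ 0.00888687  0.65775899 -0.0524452 ]
now [0.5548 0.1667 0.3503] offset mm [ 4.8 -0.9 39.2] drot [-0.0195  0.066  -0.1761]
now [0.5548 0.1667 0.3503] offset mm [ 6.8 -0.5 69.1] drot [-0.0195  0.066  -0.1761]
```

Request:
step_arm([
  {"grip": 0.1, "offset": [5, -1, 15], "delta_rot": [-0.02, 0.066, -0.176]},
  {"grip": 0.1, "offset": [5, -1, 35], "delta_rot": [-0.02, 0.066, -0.176]},
  {"grip": 0.1, "offset": [6, -0.7, 49], "delta_rot": [-0.02, 0.066, -0.176]},
  {"grip": 0.1, "offset": [6, -0.7, 59], "delta_rot": [-0.02, 0.066, -0.176]},
  {"grip": 0.1, "offset": [6, -0.7, 59], "delta_rot": [-0.02, 0.066, -0.176]},
  {"grip": 0.1, "offset": [6, -0.7, 59], "delta_rot": [-0.02, 0.066, -0.176]},
  {"grip": 0.1, "offset": [6, -0.7, 59], "delta_rot": [-0.02, 0.066, -0.176]},
])

```text
t: 8.22
ee_pos: [0.5844, 0.1683, 0.3002]
tool_rot: [2.468, 1.294, 0.627]
contact_force: [-0.0, 0.0, -0.4]
width: 0.194
```

Run:
```python
from h import *
s=arm.get_state();print(s['q'],s['contact_force'],s['moment'])
go(*tgt(.04,60,.0011));go(*tgt(.02,60,.0011))
o=[]
P=np.load('seat.npz');c=P['s']+.03*P['M'][:,2]
for n in('scene','side'):
    im,ci=grab(n,n+'3.png');u,v=map(int,proj(ci,c));print(u-40,v-40,proj(ci,P['s']))
    x=cv2.resize(im[v-40:v+40,u-40:u+40,::-1],None,fx=5,fy=5,interpolation=cv2.INTER_CUBIC);o.append(np.clip(255*(x/255.)**.45,0,255).astype('uint8'))
cv2.imwrite('pics/crop5.png',np.hstack(o))
```

```text
[-0.80335877 -0.16408687  0.270559    1.89642338  0.40859803  0.99948045
 -1.28421609] [-0.01575723  0.01569162 -0.36756568] [-0.06261889  0.76449425 -0.03166457]
now [0.5844 0.1683 0.3002] offset mm [-1.8  0.9  1.4] drot [ 0.0006 -0.003   0.0023]
now [0.5844 0.1683 0.3002] offset mm [-1.8  0.9 21.4] drot [ 0.0006 -0.003   0.0023]
311 230 (np.float64(343.8867841564464), np.float64(282.96215165312867))
261 147 (np.float64(306.85395922871453), np.float64(194.2970648731828))
```

View pics/crop5.png

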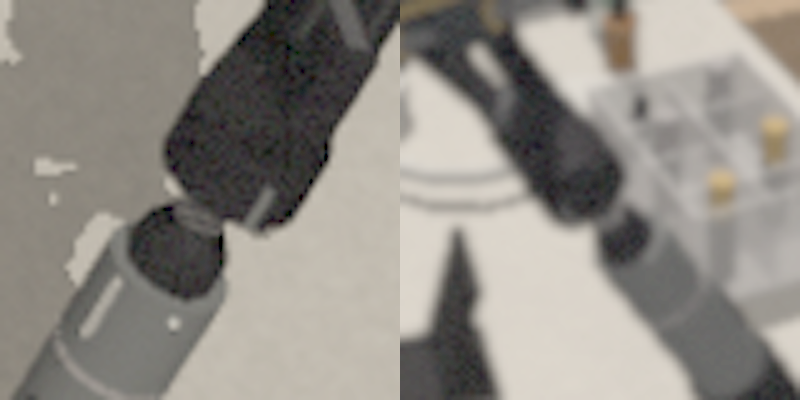

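The nozzle is coaxial with the spigot in both views, and its rib (crop 262,208) lines up with the dot's side. I'll advance gently.

Request:
step_arm([
  {"grip": 0.1, "offset": [-1.5, 0.8, 5], "delta_rot": [0, -0.003, 0.002]},
  {"grip": 0.1, "offset": [-1.5, 0.8, 12], "delta_rot": [0, -0.003, 0.002]},
  {"grip": 0.1, "offset": [-1.5, 0.8, 20], "delta_rot": [0, -0.003, 0.002]},
  {"grip": 0.1, "offset": [-1.5, 0.8, 20], "delta_rot": [0, -0.003, 0.002]},
  {"grip": 0.1, "offset": [-1.5, 0.8, 20], "delta_rot": [0, -0.003, 0.002]},
])

```text
t: 8.95
ee_pos: [0.5941, 0.1653, 0.282]
tool_rot: [2.47, 1.29, 0.622]
contact_force: [-0.4, 0.3, -0.8]
width: 0.194
```

```bash
cat > chk.py <<'E'
from h import *
import sys
s=arm.get_state();d=np.load('seat.npz');Rt=R.from_rotvec(s['tool_rot'])
M=d['M'];e=M.T@(s['ee_pos']+.0011*Rt.as_matrix()[:,0]-d['s']);x=M.T@Rt.as_matrix()[:,0]
print('t',s['t'],'seat-frame xyz mm',np.round(e*1e3-[0,0,60],1),'ang',np.degrees(np.arctan2(x[1],x[0])).round(1),'tool F',Rt.inv().apply(s['contact_force']).round(1),'tool M',Rt.inv().apply(s['moment']).round(2),'q7',s['q'][6].round(2),'w',s['width'])
if len(sys.argv)>2: go(*tgt(float(sys.argv[1]),float(sys.argv[2]),.0011))
E
python3 chk.py .012 60
```

```text
t 8.95 seat-frame xyz mm [-0.4 -0.  20.6] ang 60.0 tool F [-0.2 -0.8  0.4] tool M [ 0.6  -0.39 -0.06] q7 -1.28 w 0.19393921227810643
now [0.5941 0.1653 0.282 ] offset mm [0.2 0.4 8.6] drot [0.0002 0.0013 0.0005]
```

Request:
step_arm([
  {"grip": 0.1, "offset": [0.2, 0.3, 3], "delta_rot": [0, 0.001, 0]},
  {"grip": 0.1, "offset": [0.2, 0.3, 6], "delta_rot": [0, 0.001, 0]},
  {"grip": 0.1, "offset": [0.2, 0.3, 9], "delta_rot": [0, 0.001, 0]},
  {"grip": 0.1, "offset": [0.2, 0.3, 10], "delta_rot": [0, 0.001, 0]},
  {"grip": 0.1, "offset": [0.2, 0.3, 10], "delta_rot": [0, 0.001, 0]},
])

```text
t: 9.57
ee_pos: [0.5993, 0.1647, 0.2735]
tool_rot: [2.47, 1.291, 0.623]
contact_force: [0.1, -0.2, -1.2]
width: 0.192
```

```bash
python3 chk.py .005 60
```

```text
t 9.575 seat-frame xyz mm [-0.1 -0.1 10.6] ang 60.0 tool F [-0.4 -0.3  1.1] tool M [ 0.68 -0.47 -0.04] q7 -1.28 w 0.19191544323649687
now [0.5993 0.1647 0.2735] offset mm [0.2 0.  5.6] drot [0.0002 0.0004 0.0004]
```

No contact so far. Next I'll go through the notches in small steps.

Request:
step_arm([
  {"grip": 0.1, "offset": [0, 0, 2], "delta_rot": [0, 0, 0]},
  {"grip": 0.1, "offset": [0, 0, 3.5], "delta_rot": [0, 0, 0]},
  {"grip": 0.1, "offset": [0, 0, 5], "delta_rot": [0, 0, 0]},
  {"grip": 0.1, "offset": [0, 0, 5], "delta_rot": [0, 0, 0]},
])

```text
t: 10.07
ee_pos: [0.6018, 0.1644, 0.2691]
tool_rot: [2.47, 1.291, 0.623]
contact_force: [0.2, -0.2, -0.9]
width: 0.195
```

```bash
python3 chk.py 0 60
```

```text
t 10.075 seat-frame xyz mm [-0.2 -0.1  5.6] ang 60.0 tool F [-0.3 -0.1  0.9] tool M [ 0.63 -0.5  -0.09] q7 -1.28 w 0.19473559079799832
now [0.6018 0.1644 0.2691] offset mm [0.2 0.1 5.6] drot [0.0001 0.0005 0.0004]
```

Past the 9 mm stop without contact, so the notches are over the lugs.

Request:
step_arm([
  {"grip": 0.1, "offset": [0, 0, 2], "delta_rot": [0, 0, 0]},
  {"grip": 0.1, "offset": [0, 0, 4], "delta_rot": [0, 0, 0]},
  {"grip": 0.1, "offset": [0, 0, 5], "delta_rot": [0, 0, 0]},
  {"grip": 0.1, "offset": [0, 0, 5], "delta_rot": [0, 0, 0]},
])

```text
t: 10.58
ee_pos: [0.6043, 0.1642, 0.2648]
tool_rot: [2.47, 1.291, 0.623]
contact_force: [-0.1, 0.7, -1.2]
width: 0.191
```

```bash
python3 chk.py 0 60
```

```text
t 10.575 seat-frame xyz mm [-0.1 -0.1  0.6] ang 60.0 tool F [ 0.2 -1.   0.9] tool M [ 0.62 -0.38 -0.06] q7 -1.27 w 0.19083365867395904
now [0.6043 0.1642 0.2648] offset mm [0.1 0.  0.6] drot [0.0002 0.0003 0.0004]
```

Request:
step_arm([
  {"grip": 0.1, "offset": [0, 0, 0.6], "delta_rot": [0, 0, 0]},
  {"grip": 0.1, "offset": [0, 0, 1.2], "delta_rot": [0, 0, 0]},
  {"grip": 0.1, "offset": [0, 0, 1.2], "delta_rot": [0, 0, 0]},
])

```text
t: 10.95
ee_pos: [0.6049, 0.1643, 0.264]
tool_rot: [2.47, 1.291, 0.624]
contact_force: [-0.6, 1.0, -0.1]
width: 0.191
```

```bash
python3 chk.py 0 60
```

```text
t 10.95 seat-frame xyz mm [ 0.   0.  -0.3] ang 60.0 tool F [ 0.5 -1.  -0.3] tool M [ 0.69 -0.48 -0.07] q7 -1.27 w 0.19052629276781916
now [0.6049 0.1643 0.264 ] offset mm [-0.   0.  -0.3] drot [ 0.0002 -0.      0.0003]
```

Request:
step_arm([
  {"grip": 0.1, "offset": [0, 0, 0.7], "delta_rot": [0, 0, 0]},
  {"grip": 0.1, "offset": [0, 0, 0.7], "delta_rot": [0, 0, 0]},
  {"grip": 0.1, "offset": [0, 0, 0.7], "delta_rot": [0, 0, 0]},
])

```text
t: 11.32
ee_pos: [0.605, 0.1644, 0.264]
tool_rot: [2.47, 1.291, 0.624]
contact_force: [-4.8, -0.5, 4.3]
width: 0.193
```

```bash
python3 chk.py 0 60
```

```text
t 11.325 seat-frame xyz mm [ 0.1  0.2 -0.4] ang 60.0 tool F [-1.8 -1.2 -6.1] tool M [ 0.88 -0.92 -0.05] q7 -1.27 w 0.19260381836509508
now [0.605  0.1644 0.264 ] offset mm [-0.2 -0.  -0.4] drot [ 0.0001 -0.0003  0.0002]
```

Home: 6 N along the axis at z ≈ -0.4 mm. Now I'll twist clockwise, which is +z of the tool.

Request:
step_arm([
  {"grip": 0.1, "offset": [0, -0.1, 0], "delta_rot": [0, 0, 0.1]},
  {"grip": 0.1, "offset": [0, -0.2, 0], "delta_rot": [0, 0, 0.2]},
  {"grip": 0.1, "offset": [0, -0.3, 0], "delta_rot": [0, 0, 0.3]},
  {"grip": 0.1, "offset": [0.1, -0.4, 0], "delta_rot": [0, 0, 0.4]},
  {"grip": 0.1, "offset": [0.1, -0.4, 0], "delta_rot": [0, 0, 0.4]},
])

```text
t: 11.95
ee_pos: [0.6057, 0.165, 0.2643]
tool_rot: [2.747, 0.797, 0.714]
contact_force: [-1.2, 0.3, 2.5]
width: 0.19
```

```bash
python3 chk.py 0 0
```

```text
t 11.95 seat-frame xyz mm [ 1.1  0.5 -0.5] ang 37.2 tool F [ 0.3 -0.  -2.8] tool M [ 0.29 -0.45 -0.04] q7 -1.67 w 0.18954523820981448
now [0.6057 0.165  0.2643] offset mm [-0.9 -0.9 -0.5] drot [-4.000e-04 -2.400e-03  6.486e-01]
```

Request:
step_arm([
  {"grip": 0.1, "offset": [-0.6, -0.6, 0], "delta_rot": [0, 0, 0.1]},
  {"grip": 0.1, "offset": [-0.8, -0.8, 0], "delta_rot": [0, 0, 0.2]},
  {"grip": 0.1, "offset": [-0.8, -0.8, 0], "delta_rot": [0, 0, 0.3]},
  {"grip": 0.1, "offset": [-0.8, -0.8, 0], "delta_rot": [0, 0, 0.4]},
  {"grip": 0.1, "offset": [-0.8, -0.9, 0], "delta_rot": [0, 0, 0.5]},
  {"grip": 0.1, "offset": [-0.8, -0.9, 0], "delta_rot": [0, 0, 0.55]},
  {"grip": 0.1, "offset": [-0.8, -0.9, 0], "delta_rot": [0, 0, 0.55]},
])

```text
t: 12.82
ee_pos: [0.6047, 0.1647, 0.2637]
tool_rot: [2.981, 0.022, 0.797]
contact_force: [-1.3, -0.2, 4.8]
width: 0.192
```

```bash
python3 chk.py 0 0
```

```text
t 12.825 seat-frame xyz mm [ 0.2 -0.4 -0.5] ang 5.7 tool F [ 1.2  0.5 -4.8] tool M [-0.32 -0.43 -0.03] q7 -2.22 w 0.19185420161653705
now [0.6047 0.1647 0.2637] offset mm [-0.1 -0.6 -0.5] drot [-0.0001 -0.002   0.0993]
```

Request:
step_arm([
  {"grip": 0.1, "offset": [0, -0.2, 0], "delta_rot": [0, 0, 0.04]},
  {"grip": 0.1, "offset": [0, -0.4, 0], "delta_rot": [0, 0, 0.08]},
  {"grip": 0.1, "offset": [0, -0.5, 0], "delta_rot": [0, 0, 0.1]},
  {"grip": 0.1, "offset": [0, -0.5, 0], "delta_rot": [0, 0, 0.1]},
])

```text
t: 13.32
ee_pos: [0.6044, 0.1652, 0.2634]
tool_rot: [3.002, -0.127, 0.806]
contact_force: [-1.8, -0.6, 6.1]
width: 0.19
```

```bash
python3 chk.py 0 0
```

```text
t 13.325 seat-frame xyz mm [-0.3 -0.1 -0.5] ang -0.0 tool F [ 1.5  0.8 -6.1] tool M [-0.43 -0.56 -0.05] q7 -2.32 w 0.19002253126914012
now [0.6044 0.1652 0.2634] offset mm [ 0.3 -0.1 -0.5] drot [ 0.0001 -0.0013 -0.0004]
```

Still no stop torque, so I'll feel for it in small increments.

Request:
step_arm([
  {"grip": 0.1, "offset": [0.2, 0, 0], "delta_rot": [0, 0, 0.02]},
  {"grip": 0.1, "offset": [0.2, 0, 0], "delta_rot": [0, 0, 0.04]},
  {"grip": 0.1, "offset": [0.2, 0, 0], "delta_rot": [0, 0, 0.05]},
  {"grip": 0.1, "offset": [0.2, 0, 0], "delta_rot": [0, 0, 0.05]},
])

```text
t: 13.82
ee_pos: [0.6047, 0.1651, 0.2636]
tool_rot: [3.01, -0.203, 0.81]
contact_force: [-2.1, -1.1, 5.9]
width: 0.193
```

```bash
python3 chk.py 0 0
```

```text
t 13.825 seat-frame xyz mm [ 0.1 -0.2 -0.5] ang -2.9 tool F [ 1.3  1.2 -6.1] tool M [-0.47 -0.45 -0.1 ] q7 -2.37 w 0.19311435122714649
now [0.6047 0.1651 0.2636] offset mm [-0.1 -0.2 -0.5] drot [ 0.0001 -0.0016 -0.0503]
```

Request:
step_arm([
  {"grip": 0.1, "offset": [0, 0, 0], "delta_rot": [0, 0, 0.02]},
  {"grip": 0.1, "offset": [0, 0, 0], "delta_rot": [0, 0, 0.035]},
  {"grip": 0.1, "offset": [0, 0, 0], "delta_rot": [0, 0, 0.035]},
])

```text
t: 14.2
ee_pos: [0.6047, 0.165, 0.2637]
tool_rot: [3.014, -0.255, 0.813]
contact_force: [-1.5, -0.5, 5.3]
width: 0.19
```

```bash
python3 chk.py 0 0
```

```text
t 14.2 seat-frame xyz mm [ 0.2 -0.3 -0.5] ang -4.8 tool F [ 1.5  0.5 -5.3] tool M [-0.48 -0.4  -0.31] q7 -2.4 w 0.18953325807933072
now [0.6047 0.165  0.2637] offset mm [-0.2 -0.2 -0.5] drot [ 0.0003 -0.0018 -0.0845]
```

Request:
step_arm([
  {"grip": 0.1, "offset": [0, 0, 0], "delta_rot": [0, 0, 0.02]},
  {"grip": 0.1, "offset": [0, 0, 0], "delta_rot": [0, 0, 0.02]},
])

```text
t: 14.45
ee_pos: [0.6047, 0.165, 0.2637]
tool_rot: [3.016, -0.285, 0.815]
contact_force: [-2.1, -1.2, 5.7]
width: 0.191
```

```bash
python3 chk.py 0 0
python3 - <<'E'
from h import *
o=[]
P=np.load('seat.npz');c=P['s']+.01*P['M'][:,2]
for n in('scene','wrist'):
    im,ci=grab(n,n+'4.png'); ci['fish']=n=='wrist'
    u,v=map(int,proj(ci,c));print(u,v);k=40
    v=min(max(v,k),480-k);u=min(max(u,k),640-k)
    x=cv2.resize(im[v-k:v+k,u-k:u+k,::-1],None,fx=5,fy=5,interpolation=cv2.INTER_CUBIC);o.append(np.clip(255*(x/255.)**.45,0,255).astype('uint8'))
cv2.imwrite('pics/crop6.png',np.hstack(o))
E
```

```text
t 14.45 seat-frame xyz mm [ 0.1 -0.3 -0.5] ang -6.0 tool F [ 1.3  1.3 -5.9] tool M [-0.54 -0.43 -0.52] q7 -2.42 w 0.19134687806673428
now [0.6047 0.165  0.2637] offset mm [-0.2 -0.2 -0.5] drot [ 0.0004 -0.0018 -0.1039]
346 278
314 262
```

View pics/crop6.png

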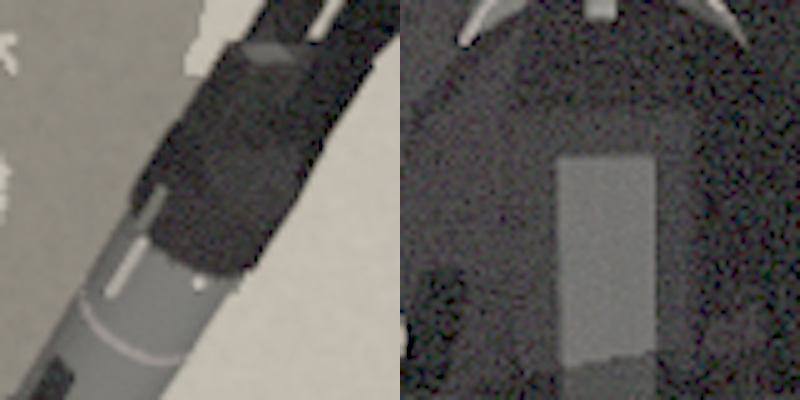

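The rib (crop 150,208) continues the lock line (crop 110,297 to 145,240), and torque builds at about 0.17 N m per degree, so this is the stop. I'll relieve the load, let go and retreat along the axis.

Request:
step_arm([
  {"grip": 0.1, "offset": [0, 0, -0.3], "delta_rot": [0, 0, -0.03]},
  {"grip": 0.1, "offset": [0, 0, -0.5], "delta_rot": [0, 0, -0.04]},
  {"grip": 0.1, "offset": [0, 0, -0.5], "delta_rot": [0, 0, -0.04]},
  {"grip": 0.25, "offset": [0, 0, -0.5], "delta_rot": [0, 0, -0.04]},
  {"grip": 0.5, "offset": [0, 0, -0.5], "delta_rot": [0, 0, -0.04]},
  {"grip": 0.5, "offset": [0, 0, -0.5], "delta_rot": [0, 0, -0.04]},
  {"grip": 0.5, "offset": [0, 0, -0.5], "delta_rot": [0, 0, -0.04]},
  {"grip": 0.5, "offset": [0, 0, -0.5], "delta_rot": [0, 0, -0.04]},
])

```text
t: 15.55
ee_pos: [0.6039, 0.1653, 0.2629]
tool_rot: [3.013, -0.229, 0.809]
contact_force: [-0.1, -0.3, -0.4]
width: 0.49
```

Request:
step_arm([
  {"grip": 0.5, "offset": [0, 0, -10], "delta_rot": [0, 0, 0]},
  {"grip": 0.5, "offset": [0, 0, -25], "delta_rot": [0, 0, 0]},
  {"grip": 0.5, "offset": [0, 0, -50], "delta_rot": [0, 0, 0]},
  {"grip": 0.5, "offset": [0, 0, -80], "delta_rot": [0, 0, 0]},
  {"grip": 0.5, "offset": [-40, 0, -110], "delta_rot": [0, 0, 0]},
  {"grip": 0.5, "offset": [-90, 0, -130], "delta_rot": [0, 0, 0]},
  {"grip": 0.5, "offset": [-130, 0, -130], "delta_rot": [0, 0, 0]},
  {"grip": 0.5, "offset": [-130, 0, -130], "delta_rot": [0, 0, 0]},
])

```text
t: 16.55
ee_pos: [0.4642, 0.2078, 0.2998]
tool_rot: [3.011, -0.196, 0.754]
contact_force: [-0.8, 1.0, 1.6]
width: 0.501
```

```bash
python3 chk.py 0 0
python3 - <<'E'
from h import *
o=[]
P=np.load('seat.npz');c=P['s']+.03*P['M'][:,2]
for n in('scene','wrist'):
    im,ci=grab(n,n+'5.png'); ci['fish']=n=='wrist'
    u,v=map(int,proj(ci,c));k=45;print(u-k,v-k)
    v=min(max(v,k),480-k);u=min(max(u,k),640-k)
    x=cv2.resize(im[v-k:v+k,u-k:u+k,::-1],(400,400),interpolation=cv2.INTER_CUBIC);o.append(np.clip(255*(x/255.)**.45,0,255).astype('uint8'))
    for h in(0,.027,.08):print(n,h,np.round(proj(ci,P['s']+h*P['M'][:,2]),1))
cv2.imwrite('pics/crop7.png',np.hstack(o))
E
```

```text
t 16.55 seat-frame xyz mm [-106.1   29.9  102.8] ang -2.4 tool F [-0.  -0.9 -1.8] tool M [ 0.05 -0.71 -0.09] q7 -2.51 w 0.5008516112213478
now [0.4642 0.2078 0.2998] offset mm [110.6  24.   99.6] drot [ 0.0139  0.0331 -0.0423]
306 225
scene 0 [343.9 283. ]
scene 0.027 [351.  271.7]
scene 0.08 [365.7 248.7]
296 53
wrist 0 [338.7 102. ]
wrist 0.027 [341.5  98.5]
wrist 0.08 [348.7  89.4]
```

View pics/crop7.png

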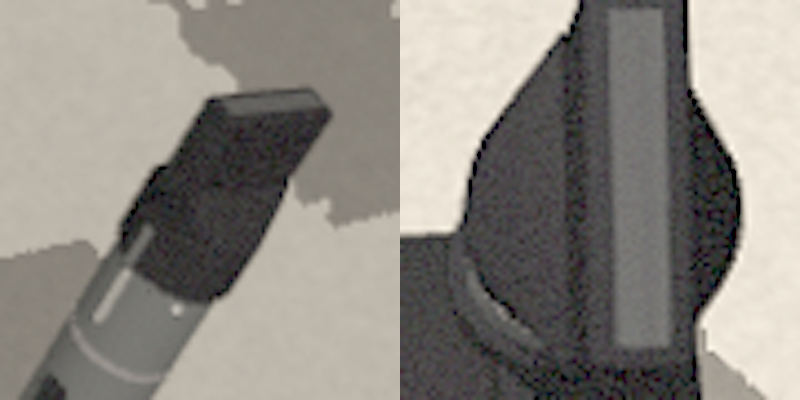

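Run:
```python
from h import *
W=arm.camera_info('wrist');W['cam_to_world']=np.load('pics/wrist5.png.npy');W['fish']=1
d=np.load('seat.npz');s,M=d['s'],d['M']
im=cv2.imread('pics/wrist5.png')
g=cv2.cvtColor(im,6);u0,v0=296,53
roi=g[20:140,300:400];m=((roi>22)&(roi<60)).astype('uint8')
print(g[98,335:375]); 
c=lambda x,y:(u0+x*90/400,v0+y*90/400)
P=[]
for q in((236,15),(241,345)):
    o,r=ray(W,*c(*q));k=(.08-M[:,2]@(o-s))/(M[:,2]@r);P.append(M.T@(o+k*r-s))
P=np.array(P);e=P[0]-P[1];print(P*1e3,np.degrees(np.arctan2(e[1],e[0])))
st=arm.get_state();print(st['t'],st['dq'].round(3),st['contact_force'])
```

```text
[  3   5   9  18  18  17  20  20  19  43  43  45  46  46  45  48  42  45
  44  46  44  28  18  11  17  13  14   4  12   6   1   4   6  10   8  10
   7   0 152 213]
[[ 2.31589394e+01 -1.30247298e+00  8.00000000e+01]
 [-2.80993826e+01  5.73227314e-02  8.00000000e+01]] -1.5196027385663833
16.65 [ 0.023  0.004  0.103 -0.021  0.074  0.012 -0.021] [ 0.40498307 -0.69174532  0.06809176]
```

The rib is measured at -1.5° from the lock line, and the outlet is on the axis within calibration. I'll let the arm settle and hand in.

Request:
step_arm([
  {"grip": 0.5, "offset": [0, 0, 0], "delta_rot": [0, 0, 0]},
  {"grip": 0.5, "offset": [0, 0, 0], "delta_rot": [0, 0, 0]},
  {"grip": 0.5, "offset": [0, 0, 0], "delta_rot": [0, 0, 0]},
  {"grip": 0.5, "offset": [0, 0, 0], "delta_rot": [0, 0, 0]},
])

```text
t: 17.15
ee_pos: [0.4689, 0.1989, 0.3003]
tool_rot: [2.998, -0.222, 0.757]
contact_force: [0.2, 0.1, 0.3]
width: 0.501
```

```bash
python3 -c "
from h import *
s=arm.get_state();print(s['t'],s['ee_pos'],s['dq'].round(3),s['contact_force']);print(arm.job_done())"
```

```text
17.15 [0.46891875 0.19894037 0.30034387] [-0.004  0.002 -0.008  0.002 -0.002 -0.001 -0.001] [0.16696856 0.12575445 0.26853603]
the job is handed in; nothing more can be done
None
```

The nozzle is on the styler, pushed home and turned to its stop, and I handed the job in at about 17 s of robot time.

- **Fit:** I gripped the black nozzle by its blade and lined its notches up with the lugs. It went past the 9 mm point without touching and met the shoulder at about 6 N.
- **Twist:** I turned it clockwise until the torque climbed steadily, to about 0.5 N m, then eased off, let go and backed away along the axis.
- **Last checks:** The rib measured about -1.5° from the lock line and is visibly in line with it. The arm was at rest and clear, with contact force near 0.
- **Less certain:**
    - The stop torque began about 3° past my estimated line angle, which I put down to my angle estimate and give in the grip.
    - The blade centre read about 2.5 mm off the axis in the last fisheye view. I attribute that to one slot end being cropped and to calibration; the scene view put it within about 1 px (roughly 2 mm).
    - I did not measure the mug, tin or phone stand again; the arm's path kept well away from them.

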